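Shim the short foot of a rocking pastry slab

ROBOT

A 6-joint arm with a two-finger parallel gripper is mounted at the origin on a cart in front of the work surface, level with it; the furniture and walls round the work are solid. World frame = base frame: x ahead of the robot, y to its left, z up, the work surface at z = 0. Lengths are in m, angles in rad, forces in N, time in s.
With the tool pointing down it reaches from about 0.25 to 0.725 m from the base axis. Payload 4 kg.
Tool frame: the origin (TCP) lies midway between the tips of the shut fingers; the grasp point (between the pads) lies 19 mm behind it; z points along the fingers, y is the line along which they close (so a half turn about z gives the same grasp; the last joint's range is limited). The gripper opens to 85 mm and grips with 20 to 120 N. Pads are 22 mm wide; open, the fingers measure 114 mm over their backs; the gripper's body (76 mm by 85 mm) begins 54 mm behind the grasp point. The pads swing forward as they close: fully open they stand 13 mm farther back than shut.
Start: joints at [1.198, 0.241, 0.005, 1.335, 0, 1.571], TCP at [0.182, 0.466, 0.203] pointing down, gripper open.
Joint ranges: [-2.72, 2.72], [-1.05, 1.87], [-1.09, 1.28], [-1.99, 2.15], [-1.42, 1.44], [-3.14, 3.14]. Speed limits (rad/s): [2.79, 2.79, 3.14, 3.14, 3.14, 3.14].

INTERFACE

Orientations are given as [roll, pitch, yaw] about the fixed x, y, z axes, in that order (R = Rz(yaw) Ry(pitch) Rx(roll)).
In Python, from plant import arm gives the robot as it stands. The module is installed in compiled form; this text tells all that it offers.
- The arm moves only by the tool jog_arm, never from a script. Its argument "motion" is a list of rows, each a list of 5 numbers: the shift along the world's x, y, z in m, then the turn about the world's z in rad, then the opening, from 0 (shut) to 1 (fully open). In form: [[x, y, z, roll, hand], ...]. A call has 1 to 10 rows; each row is the pose to reach, as a shift and turn from the pose commanded when the call began; what a row does not reach only later rows make up. A row lasts 1/12 s, in which the tool goes at most 41.7 mm and 7.16 degrees, less where a joint would pass 70% of its speed; a pose out of reach is approached as far as the arm can. A call with a gripper value outside its range is refused whole. The fingers move at their own pace and stop on an object; the grip force is fixed at half the most. Time passes only in rows, so rows that repeat a pose let the fingers close. It gives the time, the measured TCP pose, the force, the opening and the grip force at its end, in the units of the state.
- arm.get_state(): the state, without advancing time (a new reading comes with each control period).
- arm.camera(name): name is "scene" or "top" or "wrist"; returns the picture (384x512x3 uint8, red, green, blue); there is no depth.
- arm.camera_model(name): a dict with "K" (3x3 intrinsics, pixels), "camera_from_world" (4x4, takes a point from world to camera coordinates). Camera axes: x right, y down, z forward; pixel columns grow to the right and rows downward; lengths in m; the calibration is good to about 2 mm. A picture is of the moment at which its call begins: read the wrist's pose just before it. camera_model takes no time and is no camera call; for the wrist camera it gives the pose at the moment of the call.
- arm.hand_in(): hands the job in; it is judged then, once.
The state is a dict: "time_s": time; "joint_pos": joint angles; "qd": joint speeds; "tau": joint torques, N m; "tool_pos": TCP position; "eef_rot": TCP orientation; "wrist_force": force on the tool from outside, world axes, zero at the start; "wrist_torque": the same for the moment, N m; "grip_width": finger opening in m; "grip_force": force on a finger pad.
Only numpy, scipy, OpenCV 4.12 (cv2) and the standard library are available. Lean on these libraries where they do the work, as an engineer would, in place of code of your own. Each camera call takes 0.05 s, during which the arm holds its last target. There are 200 camera calls.

TASK

The marble pastry slab rocks because its near-left foot is too short to reach the worktop. Slide the flat shim under that foot, then lay the wedge on top of the shim and slide it in, thin end first, between shim and foot just until it is snug and all four feet carry a fair share of the weight: not so loose that the slab still rocks, not so far that it lifts another foot. Never ram it or shove the slab, leave the tin on the slab and the things beside it alone, and let go of everything at the end.

Things in the scene. Friction and masses are not known exactly. Their poses are not given: they have to be found in the camera images.
- slab: marble pastry slab, 200 x 280 x 20 mm, about 3.2 kg, loose, steel rail (14 mm proud) along its far edge. Origin on the worktop under its centre; x away from the robot across the 200 mm side, y left. Underside 30 mm, top 50 mm over the worktop. Domed black feet 24 mm across at x = +-76, y = +-116 mm; the near-left one (-76, +116), 24 mm in from both edges, is too short
- short_foot_axis (a point): the point on the worktop straight under the short near-left foot, axes as the slab's. The bottom of that foot's dome (radius 12 mm) hangs 11.5 to 18 mm above this point: how much is not known, differs each time, and this point does not tell it
- foot_near_right: near-right rubber foot of the slab, origin at its bottom. It carries about 12 N at first and is the first to lift if the wedge goes too far
- foot_far_right: far-right rubber foot of the slab, origin at its bottom
- foot_far_left: far-left rubber foot of the slab, origin at its bottom
- flat_shim: pale wooden strip 130 x 40 x 8 mm, loose, about 70 g, grippy rubber underside. Origin at the centre of its underside; x along its length to the bevelled nose at +65 mm. It goes in nose first along the slab's x until the foot's axis is about 15 to 45 mm behind the nose, over its centre line; the rest sticks out towards the robot and carries the wedge
- wedge: darker wooden wedge 120 mm long, 24 mm wide, loose, about 50 g, upright grip lug on its thick end. Origin at the centre of its underside; x along its length to the thin tip at +60 mm. s mm behind the tip it is 2 mm + s/7 thick, up to x = -35 mm. It meets the foot with the tip about 10 to 60 mm past the foot's axis, then every few mm more adds some newtons of load; it stays where left
- wedge_lug (a point): middle of the wedge's grip lug, 22 mm above its underside, 47.5 mm behind its centre. The lug is 25 mm long (x), 24 mm wide, its top 34 mm above the underside, and stays outside the slab's edge. Wood rubs with friction about 0.4: pushing the lug's back face level, the push felt is roughly the load on the foot; about 6 N is snug, twice that too much
- tin: food tin, 75 mm across and 58 mm tall, standing on the right part of the slab; origin at the centre of its underside
- salt_shaker: salt shaker, 44 mm across, 90 mm tall, in front of the slab; origin at the centre of its underside
- pepper_mill: wooden pepper mill, 58 mm across, 160 mm tall, in front of the slab to the right; origin at the centre of its underside
There are look-alikes about, which are no part of the job. Of the things shaped like the flat_shim, the wooden one is meant.

How it is judged:
By the outcome, as a careful person would: the job done as asked, in the order asked, and still so for the second after the job is handed in, with the robot touching nothing.
It also fails if it takes over 58 s, if anything falls off the work surface, if the arm or the gripper's body presses on something with over 40 N, if the wrist force passes 120 N, or if a joint passes its speed limit or range.

## Working session

There is one attempt and no reset: what is moved stays moved. The work goes in short steps, Python scripts to look and compute and a tool call to move; the robot and the scene stay as the last step left them, time stands still between calls to the robot, and variables do not carry over. Pictures are saved under pics/ and viewed, at most 10 in all, crops included, and the job is handed in when it is done.

Besides the shell and the picture viewer there is one more tool, called after ">>>" by a JSON object that holds its "op" and its "data", one argument or row to a line. jog_arm: Moves the arm, as the interface text tells. Its arguments: {"type":"object","properties":{"motion":{"type":"array","items":{"type":"array","items":{"type":"number"}}}},"required":["motion"]}

```bash
mkdir -p pics; cat > h.py <<'E'
import numpy as np, cv2
from plant import arm
def snap(name,f):
    m=arm.camera_model(name); im=arm.camera(name); cv2.imwrite('pics/'+f,im[:,:,::-1]); return im,m
def ray(m,uv,z):
    K=np.array(m["K"]);T=np.array(m["camera_from_world"]);R=T[:3,:3];c=-R.T@T[:3,3]
    d=R.T@np.linalg.inv(K)@np.array([uv[0],uv[1],1.]); return c+d*(z-c[2])/d[2]
def proj(m,p):
    T=np.array(m["camera_from_world"]);q=np.array(m["K"])@(T[:3,:3]@np.array(p)+T[:3,3]);return q[:2]/q[2]
E
python3 - <<'E'
from h import *
print({k:np.round(v,3) for k,v in arm.get_state().items()})
a,_=snap('top','top0.png');b,_=snap('scene','scene0.png')
cv2.imwrite('pics/topbig.png',cv2.resize(a[:,:,::-1],(800,600),interpolation=cv2.INTER_CUBIC))
for n in('top','scene'):
    m=arm.camera_model(n);T=np.array(m["camera_from_world"]);print(n,-T[:3,:3].T@T[:3,3],T[:3,:3].round(2).tolist(),np.round(m["K"],1).tolist())
E
```

```text
{'time_s': np.float64(0.0), 'joint_pos': array([1.198, 0.241, 0.004, 1.335, 0.   , 1.571]), 'qd': array([-0.   , -0.001, -0.001,  0.   , -0.001,  0.   ]), 'tau': array([ 1.0000e-03, -3.7231e+01,  2.5241e+01,  1.7000e-02,  0.0000e+00,
       -0.0000e+00]), 'tool_pos': array([0.182, 0.465, 0.202]), 'eef_rot': array([-3.14 , -0.   ,  2.769]), 'wrist_force': array([-0.738,  0.775, -0.126]), 'wrist_torque': array([-0.019,  0.055,  0.016]), 'grip_force': np.float64(0.0), 'grip_width': np.float64(0.086)}
top [3.22346970e-01 1.13057215e-03 1.40629084e+00] [[0.44, -0.9, -0.0], [-0.88, -0.43, -0.21], [0.19, 0.1, -0.98]] [[371.4, 0.0, 254.8], [0.0, 371.4, 191.9], [0.0, 0.0, 1.0]]
scene [-0.4151974  -0.34722553  0.99620359] [[0.44, -0.9, -0.01], [-0.57, -0.27, -0.77], [0.69, 0.34, -0.63]] [[389.6, 0.0, 254.6], [0.0, 389.6, 191.3], [0.0, 0.0, 1.0]]
```

View pics/topbig.png

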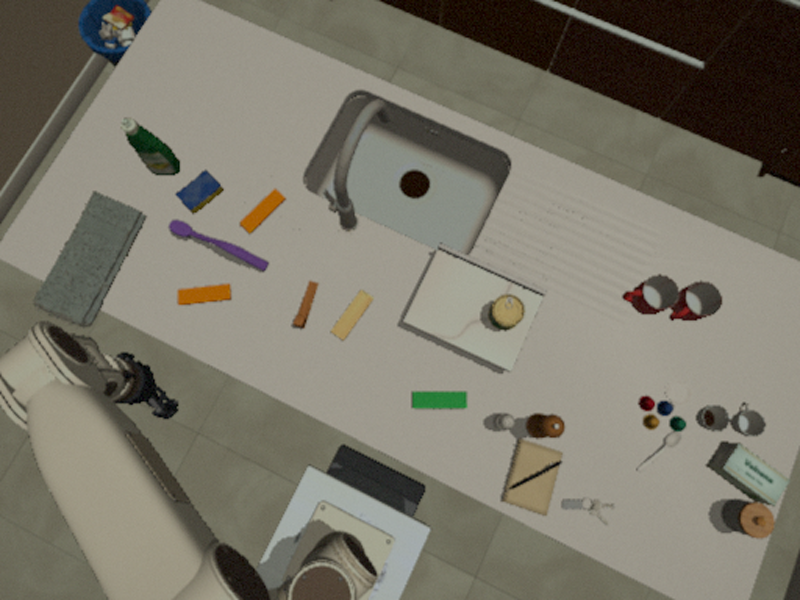

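View pics/scene0.png

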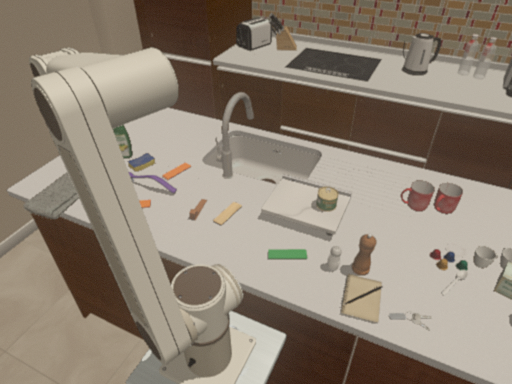

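The top view (800x600) shows pale wooden strip (352,315), brown wedge (306,304), slab centre (473,308) with the rail on its far side, tin (507,310). Orange strips (262,210) and (204,295) and the green strip (438,400) are shim look-alikes. The pale wooden strip fits "pale wooden", and I'll confirm it in a crop along with the nose and lug ends.

```bash
python3 - <<'E'
from h import *
im,m=snap('top','t1.png')
hsv=cv2.cvtColor(im,cv2.COLOR_RGB2HSV)
def rect(mask,z,name):
    cs,_=cv2.findContours(mask,cv2.RETR_EXTERNAL,cv2.CHAIN_APPROX_NONE); c=max(cs,key=cv2.contourArea)
    P=np.array([ray(m,p[0],z)[:2] for p in c])*1000
    r=cv2.minAreaRect(P.astype(np.float32));print(name,cv2.contourArea(c),np.round(r[0],1),np.round(r[1],1),round(r[2],1)); print(cv2.boxPoints(r).round(0).tolist())
sub=lambda x0,y0,x1,y1:(slice(y0,y1),slice(x0,x1))
def roi(mask,x0,y0,x1,y1):
    o=np.zeros_like(mask);s=sub(x0,y0,x1,y1);o[s]=mask[s];return o
print(hsv[201,225],hsv[195,196],hsv[210,290],hsv[215,250],hsv[195,210])
sat=(hsv[:,:,1]>75).astype(np.uint8)*255
rect(roi(sat,207,180,245,222),.008,'shim')
rect(roi(sat,183,175,207,214),.012,'wedge')
g=cv2.resize(im[140:260,170:360],(760,480),interpolation=cv2.INTER_CUBIC)
cv2.imwrite('pics/c1.png',g[:,:,::-1])
E
```

```text
[ 22 110 167] [ 14 173 127] [ 32  23 166] [ 24  24 157] [ 24  23 155]
shim 306.0 [511.7 224.6] [ 39.6 128.1] 81.2
[[445.0, 215.0], [572.0, 195.0], [578.0, 234.0], [451.0, 254.0]]
wedge 170.0 [485.7 337.6] [116.4  28.5] 7.4
[[426.0, 344.0], [430.0, 316.0], [545.0, 331.0], [542.0, 359.0]]
```

View pics/c1.png

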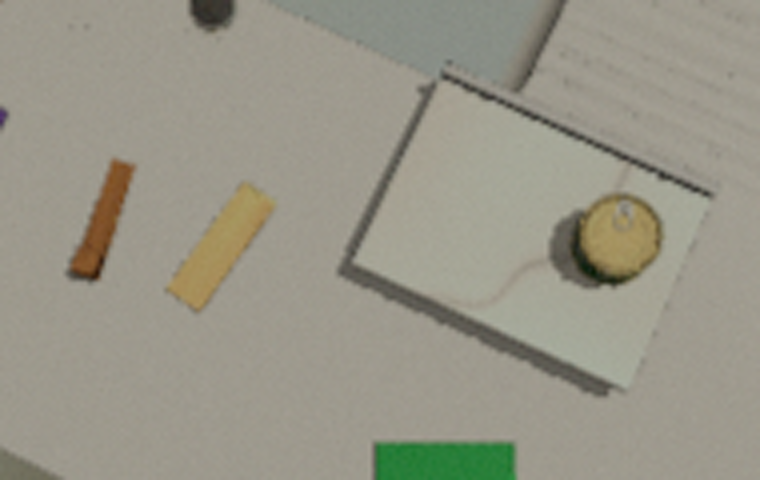

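The crop confirms the pale wooden strip, with its lighter bevelled nose band at crop (258,195) pointing away from the robot. The wedge's dark lug is at (88,262) and its thin tip at (122,162), also pointing away. Now the slab.

```bash
python3 - <<'E'
from h import *
im=cv2.imread('pics/t1.png')[:,:,::-1].copy();m=arm.camera_model('top')
T=np.array(m["camera_from_world"])
g=cv2.GaussianBlur(cv2.cvtColor(im,cv2.COLOR_RGB2GRAY),(0,0),.7).astype(float)
def C(x,y): return np.array([170+x/4-.375,140+y/4-.375])
# edge points: sample normals along rough edges, subpixel at max gradient
def edge(a,b,inside,z,lo=.1,hi=.9):
    a,b=C(*a),C(*b);d=(b-a);n=np.array([-d[1],d[0]])/np.linalg.norm(d)
    if n@(C(*inside)-a)<0:n=-n
    out=[]
    for t in np.linspace(lo,hi,40):
        s=np.arange(-3,3.01,.1);p=a+t*d+s[:,None]*n
        v=cv2.remap(g.astype(np.float32),p[:,0].astype(np.float32)[None],p[:,1].astype(np.float32)[None],1)[0]
        gr=np.gradient(cv2.GaussianBlur(v[None],(0,0),4)[0]);k=np.argmax(gr);
        out.append(ray(m,p[k],z)[:2]*1000)
    out=np.array(out);vx,vy,x,y=cv2.fitLine(out.astype(np.float32),cv2.DIST_HUBER,0,.01,.01).ravel()
    r=(out-[x,y])@[-vy,vx];print('ang',np.degrees(np.arctan2(vy,vx)).round(2),'rms',np.median(abs(r)).round(2));return (x,y),(vx,vy)
I=(530,220)
near=edge((352,263),(626,389),I,.05); left=edge((440,80),(352,263),I,.05,.15,.95); right=edge((710,200),(626,389),I,.05)
far=edge((445,80),(710,197),I,.05)
def X(l1,l2):
    (p,d),(q,e)=l1,l2;t=np.linalg.solve(np.array([d,-np.array(e)]).T,np.array(q)-p);return np.array(p)+t[0]*np.array(d)
nl,nr=X(near,left),X(near,right);print('NL',nl,'NR',nr,np.linalg.norm(nl-nr)); 
print('far', X(far,left),X(far,right))
u=(nl-nr)/np.linalg.norm(nl-nr);x=np.array([u[1],-u[0]]);mid=(nl+nr)/2
print('yaw',np.degrees(np.arctan2(x[1],x[0])),'centre',mid+100*x,'foot',mid-0+24*x+116*u)
hsv=cv2.cvtColor(im,cv2.COLOR_RGB2HSV)
E
```

```text
ang -89.35 rms 0.28
ang 0.38 rms 0.2
ang 0.71 rms 0.32
ang -89.39 rms 0.34
NL [545.35657  102.220985] NR [ 548.49835 -173.93991] 276.17874
far [741.81433 103.51784] [ 744.732   -171.49498]
yaw 0.65180564 centre [646.921   -34.72187] foot [569.6064   80.40606]
```

Slab centre is about (645,-35) mm, yaw 0.6°, which puts the short foot at about (568,80). The 276x196 outline is consistent with bevelled top edges. Moving above the shim's rear.

>>> {"op": "jog_arm", "data": {
  "motion": [
    [0.295,-0.236,-0.1,0.216,0.75],
    [0.295,-0.236,-0.1,0.216,0.75],
    [0.295,-0.236,-0.1,0.216,0.75],
    [0.295,-0.236,-0.1,0.216,0.75],
    [0.295,-0.236,-0.1,0.216,0.75],
    [0.295,-0.236,-0.1,0.216,0.75],
    [0.295,-0.236,-0.1,0.216,0.75],
    [0.295,-0.236,-0.1,0.216,0.75],
    [0.295,-0.236,-0.1,0.216,0.75],
    [0.295,-0.236,-0.1,0.216,0.75]
  ]
}}

```text
time_s: 0.98
tool_pos: [0.4795, 0.2262, 0.1015]
eef_rot: [-3.14, -0.0, 2.981]
wrist_force: [-0.7, 0.4, -1.5]
grip_width: 0.0637
grip_force: 0.0
```

```bash
python3 - <<'E'
from h import *
s=arm.get_state();print(s['time_s'],s['tool_pos'],s['eef_rot'],s['grip_width'])
im,m=snap('wrist','w1.png')
for p in ([.4771,.2301,.008],[.5117,.2246,.008],list(s['tool_pos'])): print(proj(m,p))
E
```

```text
0.9833 [0.47945112 0.22620327 0.10152524] [-3.13973679e+00 -1.95985931e-04  2.98084435e+00] 0.06374592530113836
[263.35368068 184.39348268]
[263.30882361 222.9993721 ]
[259.47027071 236.37321027]
```

View pics/w1.png

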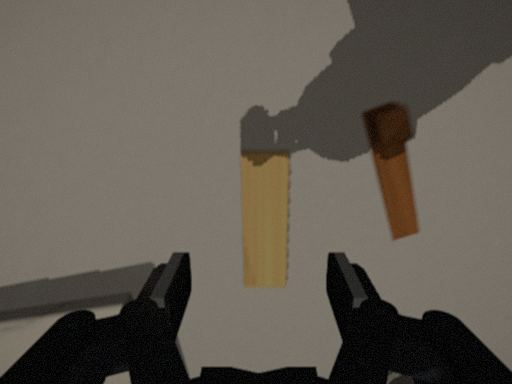

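The wrist view shows the shim from its rear edge (265,152) to its nose (265,288), centred between the fingers. The wedge lug is at (387,122) and its tip at (406,236). I'll measure both from here.

```bash
python3 - <<'E'
from h import *
m=arm.camera_model('wrist');im=cv2.imread('pics/w1.png')[:,:,::-1]
hsv=cv2.cvtColor(im.copy(),cv2.COLOR_RGB2HSV)
M=(hsv[:,:,1]>100).astype(np.uint8);
P=lambda uv,z:(ray(m,uv,z)[:2]*1000).round(1)
print('shim corners',[P(c,.008) for c in((241,152),(290,152),(286,287),(244,287))])
print('lug top quad?',[P(c,.034) for c in((363,110),(405,103))], 'tip',[P(c,.002) for c in((394,240),(419,233))],'rear of bar', [P(c,.019) for c in((374,151),(405,148))])
for n in((265,350,130,290),(355,430,90,250)):
    x0,x1,y0,y1=n
    if x0==265:x0,x1=230,300
    cs,_=cv2.findContours(M[y0:y1,x0:x1],0,1);c=max(cs,key=cv2.contourArea)+[x0,y0]
    print(cv2.approxPolyDP(c,4,True)[:,0].tolist())
E
```

```text
shim corners [array([448.3, 215.2]), array([454.8, 254.3]), array([580. , 233.8]), array([573.7, 195.2])]
lug top quad? [array([428.2, 306.9]), array([428.3, 335.9])] tip [array([550.9, 336.6]), array([547.5, 358.9])] rear of bar [array([462.2, 317.7]), array([463.8, 341.3])]
[[285, 151], [241, 155], [246, 286], [285, 284]]
[[386, 104], [362, 114], [394, 239], [416, 232], [403, 144], [411, 135], [405, 107]]
```

>>> {"op": "jog_arm", "data": {
  "motion": [
    [-0.002,0.003,-0.035,0,0.75],
    [-0.002,0.003,-0.07,0,0.75],
    [-0.002,0.003,-0.088,0,0.75],
    [-0.002,0.003,-0.096,0,0.75],
    [-0.002,0.003,-0.096,0,0.75]
  ]
}}

```text
time_s: 1.45
tool_pos: [0.473, 0.2319, 0.005]
eef_rot: [-3.139, -0.004, 2.985]
wrist_force: [0.3, -0.2, -0.1]
grip_width: 0.0639
grip_force: 0.0
```

>>> {"op": "jog_arm", "data": {
  "motion": [
    [0,0,-0.005,0,0.75],
    [0,0,-0.005,0,0.4],
    [0,0,-0.005,0,0.2],
    [0,0,-0.005,0,0.2],
    [0,0,-0.005,0,0.2],
    [0,0,-0.005,0,0.2],
    [0,0,-0.005,0,0.2]
  ]
}}

```text
time_s: 2.03
tool_pos: [0.4754, 0.2328, 0.0027]
eef_rot: [3.141, 0.001, 2.985]
wrist_force: [-0.2, 0.3, 0.9]
grip_width: 0.0171
grip_force: 0.0
```

>>> {"op": "jog_arm", "data": {
  "motion": [
    [0,0,0.03,0,0.2],
    [0,0,0.06,0,0.6],
    [0,0,0.06,0,0.6],
    [0,0,0.06,0,0.6]
  ]
}}

```text
time_s: 2.37
tool_pos: [0.477, 0.2335, 0.0644]
eef_rot: [3.139, 0.004, 2.985]
wrist_force: [-0.4, 0.7, 0.5]
grip_width: 0.0509
grip_force: 0.0
```

```bash
python3 - <<'E'
from h import *
s=arm.get_state();print(s['time_s'],s['tool_pos'],s['eef_rot'],s['grip_width'],s['wrist_force'])
im,m=snap('wrist','w2.png')
E
```

```text
2.3667 [0.47696559 0.2335405  0.06435937] [3.13859655 0.00421264 2.98474241] 0.05091288420390149 [-0.41266313  0.71522203  0.53795591]
```

View pics/w2.png

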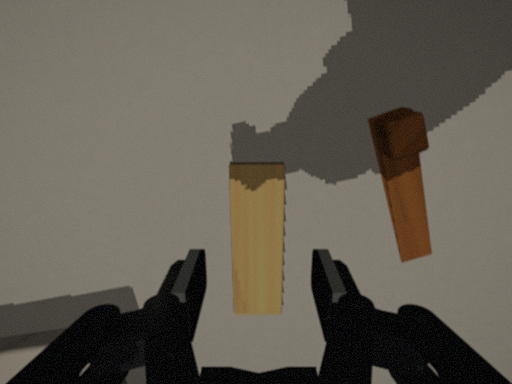

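Shim still in place (rear edge (257,163), nose (257,313)); the fingertips had closed just above it. Going lower and settling first.

>>> {"op": "jog_arm", "data": {
  "motion": [
    [-0.002,0,-0.035,0,0.6],
    [-0.002,0,-0.06,0,0.6],
    [-0.002,0,-0.064,0,0.6],
    [-0.002,0,-0.065,0,0.6],
    [-0.002,0,-0.065,0,0.6],
    [-0.002,0,-0.065,0,0.6]
  ]
}}

```text
time_s: 2.92
tool_pos: [0.474, 0.2331, -0.0019]
eef_rot: [3.141, 0.001, 2.985]
wrist_force: [0.1, -0.7, 0.2]
grip_width: 0.0514
grip_force: 0.0
```

>>> {"op": "jog_arm", "data": {
  "motion": [
    [0,0,0,0,0.5],
    [0,0,0,0,0.3],
    [0,0,0,0,0.2],
    [0,0,0,0,0.2],
    [0,0,0,0,0.2]
  ]
}}

```text
time_s: 3.33
tool_pos: [0.4734, 0.2328, -0.0024]
eef_rot: [3.141, 0.001, 2.985]
wrist_force: [0.1, -0.3, -0.0]
grip_width: 0.0173
grip_force: 0.0
```

```bash
python3 - <<'E'
from h import *
s=arm.get_state();print(s['time_s'],s['tool_pos'],s['joint_pos'],s['grip_width'],s['wrist_force'],s['grip_force'])
im,m=snap('wrist','w3.png');im2,m2=snap('scene','s3.png')
a=cv2.resize(im[100:384,100:420],(400,355));u,v=proj(m2,s['tool_pos']).astype(int);print(u,v)
b=cv2.resize(im2[v-50:v+40,u-50:u+50],(395,355),interpolation=cv2.INTER_CUBIC)
cv2.imwrite('pics/c3.png',np.hstack([a,b])[:,:,::-1])
E
```

```text
3.3333 [ 0.47335948  0.23277886 -0.00236731] [ 4.57038931e-01  4.73831855e-01 -2.36028893e-01  8.60163563e-01
 -9.05930218e-06  6.13834147e-01] 0.017325038021033055 [ 0.0978294  -0.34089946 -0.00769231] 0.0
221 219
```

View pics/c3.png

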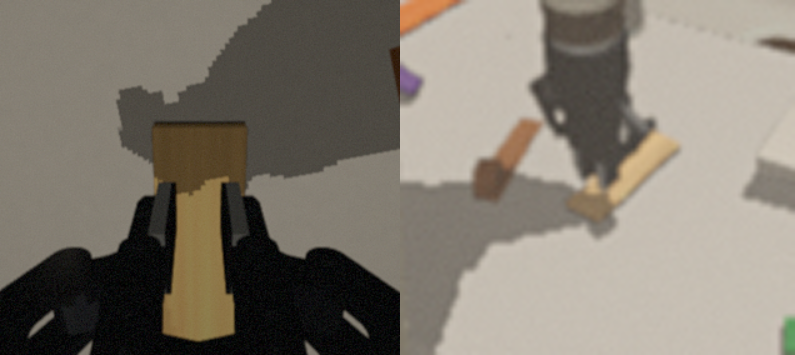

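Fingers hover just above the shim, which is undisturbed. I'll reopen and descend in small steps, watching the force.

>>> {"op": "jog_arm", "data": {
  "motion": [
    [0,0,0.003,0,0.6],
    [0,0,0.002,0,0.6],
    [0,0,0,0,0.6],
    [0,0,-0.002,0,0.6],
    [0,0,-0.004,0,0.6],
    [0,0,-0.004,0,0.6]
  ]
}}

```text
time_s: 3.93
tool_pos: [0.4726, 0.2324, -0.0075]
eef_rot: [-3.141, -0.001, 2.985]
wrist_force: [0.6, -0.4, -0.7]
grip_width: 0.0512
grip_force: 0.0
```

>>> {"op": "jog_arm", "data": {
  "motion": [
    [0,0,0,0,0.45],
    [0,0,0,0,0.3],
    [0,0,0,0,0.2],
    [0,0,0,0,0.2]
  ]
}}

```text
time_s: 4.27
tool_pos: [0.4732, 0.2327, -0.0067]
eef_rot: [3.141, 0.0, 2.985]
wrist_force: [-0.5, 0.3, -0.0]
grip_width: 0.0171
grip_force: 0.0
```

No contact at all. I'll find the true tip height by touching the shim top (8 mm) gently.

>>> {"op": "jog_arm", "data": {
  "motion": [
    [0,0,-0.002,0,0.2],
    [0,0,-0.004,0,0.2]
  ]
}}

```text
time_s: 4.43
tool_pos: [0.4733, 0.2327, -0.0107]
eef_rot: [3.141, 0.0, 2.985]
wrist_force: [-0.4, 0.2, 0.4]
grip_width: 0.0173
grip_force: 0.0
```

```bash
python3 - <<'E'
from h import *
s=arm.get_state();print(s['tool_pos'],s['wrist_force'],s['grip_width'])
im,m=snap('wrist','w4.png');im2,m2=snap('top','t4.png');im3,m3=snap('scene','s4.png')
for n in('top','scene'): print(n,proj(arm.camera_model(n),s['tool_pos']))
u,v=proj(m2,s['tool_pos']).astype(int);a=cv2.resize(im2[v-30:v+30,u-35:u+35],(395,340),interpolation=2)
u,v=proj(m3,s['tool_pos']).astype(int);b=cv2.resize(im3[v-35:v+25,u-35:u+35],(395,340),interpolation=2)
cv2.imwrite('pics/c4.png',np.hstack([a,b])[:,:,::-1])
E
```

```text
[ 0.47331124  0.23273997 -0.01074277] [-0.39030392  0.22985156  0.3567428 ] 0.017342419194758048
top [219.01485025 209.90622305]
scene [221.29562352 221.57156405]
```

View pics/c4.png

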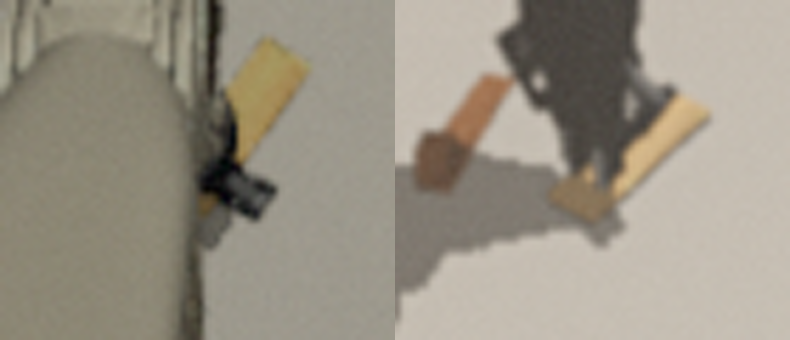

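Fingertips appear still slightly above the shim. Continuing down slowly.

>>> {"op": "jog_arm", "data": {
  "motion": [
    [0,0,-0.002,0,0.2],
    [0,0,-0.003,0,0.2],
    [0,0,-0.003,0,0.2]
  ]
}}

```text
time_s: 4.83
tool_pos: [0.4729, 0.2325, -0.0141]
eef_rot: [-3.141, -0.0, 2.985]
wrist_force: [-0.2, -0.4, 1.1]
grip_width: 0.0171
grip_force: 0.0
```

>>> {"op": "jog_arm", "data": {
  "motion": [
    [0,0,-0.002,0,0.2],
    [0,0,-0.002,0,0.2]
  ]
}}

```text
time_s: 5.0
tool_pos: [0.4729, 0.2325, -0.0161]
eef_rot: [-3.141, -0.0, 2.985]
wrist_force: [-0.2, -0.1, -0.5]
grip_width: 0.0169
grip_force: 0.0
```

>>> {"op": "jog_arm", "data": {
  "motion": [
    [0,0,-0.002,0,0.2],
    [0,0,-0.002,0,0.2]
  ]
}}

```text
time_s: 5.17
tool_pos: [0.4729, 0.2326, -0.0181]
eef_rot: [-3.141, -0.0, 2.985]
wrist_force: [0.1, 0.6, -1.3]
grip_width: 0.017
grip_force: 0.0
```

```bash
python3 - <<'E'
from h import *
s=arm.get_state();m=arm.camera_model('wrist');T=np.array(m["camera_from_world"]);K=np.array(m['K']);print(K.round(1).tolist(),s['tool_pos'],s['wrist_force'])
print('cam',-T[:3,:3].T@T[:3,3],'axis',T[2,:3]); 
for d in(0,.01,.019,.03,.04): 
    p=s['tool_pos']+[0,0,d];q=T[:3,:3]@p+T[:3,3];print(d,proj(m,p).round(1),q.round(4))
im,m=snap('wrist','w5.png');im2,_=snap('scene','s5.png')
cv2.imwrite('pics/c5.png',np.hstack([im[60:384,130:390],cv2.resize(im2[175:240,185:260],(374,324),interpolation=2)])[:,:,::-1])
E
```

```text
[[329.7, 0.0, 258.3], [0.0, 329.7, 196.0], [0.0, 0.0, 1.0]] [ 0.472929    0.23257293 -0.01811749] [ 0.10105992  0.58399775 -1.26847392]
cam [0.39187943 0.24464276 0.15256417] axis [ 0.315846   -0.04942504 -0.94752228]
0 [259.5 236.4] [0.0007 0.0231 0.1879]
0.01 [259.6 244.5] [0.0007 0.0263 0.1784]
0.019 [259.7 252.5] [0.0007 0.0291 0.1699]
0.03 [259.8 263.5] [0.0007 0.0327 0.1595]
0.04 [259.9 274.8] [0.0007 0.0359 0.15  ]
```

View pics/c5.png

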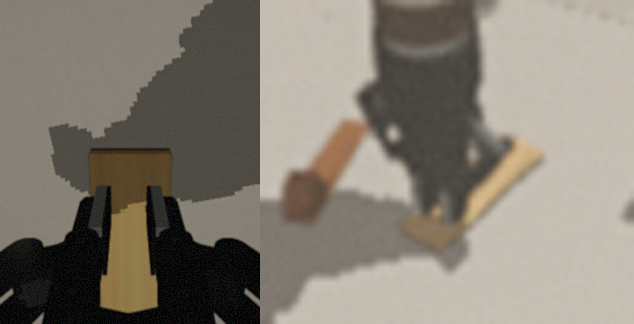

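The tips in the wrist view (row 245, pads 42 px apart for 17 mm) lie about 30 mm behind the reported TCP, so about 4 mm above the shim. Continuing to contact.

>>> {"op": "jog_arm", "data": {
  "motion": [
    [0,0,-0.002,0,0.2],
    [0,0,-0.003,0,0.2]
  ]
}}

```text
time_s: 5.43
tool_pos: [0.4734, 0.2328, -0.0199]
eef_rot: [3.141, 0.001, 2.985]
wrist_force: [-4.0, -2.0, 15.6]
grip_width: 0.0172
grip_force: 7.8
```

>>> {"op": "jog_arm", "data": {
  "motion": [
    [0,0,-0.0015,0,0.2],
    [0,0,-0.0015,0,0.2]
  ]
}}

```text
time_s: 5.6
tool_pos: [0.4735, 0.2329, -0.0199]
eef_rot: [3.141, 0.001, 2.985]
wrist_force: [-4.8, -2.7, 17.5]
grip_width: 0.0172
grip_force: 8.7
```

Contact with the shim at reported z = -20 mm, so the real tips sit about 27 mm behind the reported TCP at this opening. I'll use that offset: lift, open, and go down around the shim.

>>> {"op": "jog_arm", "data": {
  "motion": [
    [0,0,0.012,0,0.2],
    [0,0,0.012,0,0.62],
    [0,0,0.012,0,0.62],
    [0,0,0.012,0,0.62],
    [0,0,0.004,0,0.62],
    [0,0,-0.002,0,0.62],
    [0,0,-0.005,0,0.62],
    [0,0,-0.005,0,0.62]
  ]
}}

```text
time_s: 6.27
tool_pos: [0.4717, 0.232, -0.0291]
eef_rot: [-3.14, -0.003, 2.985]
wrist_force: [-0.7, 0.0, 0.4]
grip_width: 0.053
grip_force: 0.0
```

>>> {"op": "jog_arm", "data": {
  "motion": [
    [0,0,0,0,0.5],
    [0,0,0,0,0.3],
    [0,0,0,0,0.2],
    [0,0,0,0,0.2],
    [0,0,0,0,0.2]
  ]
}}

```text
time_s: 6.68
tool_pos: [0.4732, 0.2327, -0.0272]
eef_rot: [3.141, 0.0, 2.985]
wrist_force: [-0.7, 0.5, -0.5]
grip_width: 0.0377
grip_force: 60.1
```

Shim gripped (38 mm, 60 N). Lift, and check where the green strip and shaker lie relative to the approach lane.

>>> {"op": "jog_arm", "data": {
  "motion": [
    [0,0,0.015,0,0.2],
    [0,0,0.03,0,0.2],
    [-0.03,-0.02,0.03,0.085,0.2],
    [-0.053,-0.055,0.03,0.17,0.2],
    [-0.053,-0.09,0.03,0.17,0.2],
    [-0.053,-0.125,0.03,0.17,0.2],
    [-0.053,-0.154,0.03,0.17,0.2],
    [-0.053,-0.154,0.03,0.17,0.2],
    [-0.053,-0.154,0.03,0.17,0.2]
  ]
}}

```text
time_s: 7.43
tool_pos: [0.4202, 0.0775, 0.0029]
eef_rot: [3.141, 0.0, -3.132]
wrist_force: [0.2, 1.1, -0.6]
grip_width: 0.0378
grip_force: 60.5
```

```bash
python3 - <<'E'
from h import *
s=arm.get_state();print(s['time_s'],s['tool_pos'],s['eef_rot'],s['grip_width'],s['grip_force'],s['wrist_force'])
t=cv2.imread('pics/t1.png')[:,:,::-1].copy();mt=arm.camera_model('top')
for c in((263,250),(299,250),(299,262),(263,262),(322,270)): print((ray(mt,c,.005)[:2]*1000).round(),end=' ')
im,m=snap('wrist','w6.png')
print('nose pred',proj(m,[.535,.0795,.008]),'slab NL corner top pred',proj(m,[.5445,.1035,.05]),proj(m,[.5445,.1035,.03]),'foot',proj(m,[.568,.080,.03]))
E
```

```text
7.4333 [0.42017021 0.07748559 0.00294438] [ 3.14125748e+00  3.84472625e-04 -3.13190466e+00] 0.03784891460517612 60.493642687797546 [ 0.20236131  1.13680554 -0.62263371]
[409.  13.] [ 468. -108.] [ 427. -126.] [369.  -6.] [ 438. -214.] nose pred [260.85320457 396.15137036] slab NL corner top pred [304.44906191 476.89719206] [300.08967711 440.13955732] foot [261.33656647 466.17241114]
```

View pics/w6.png

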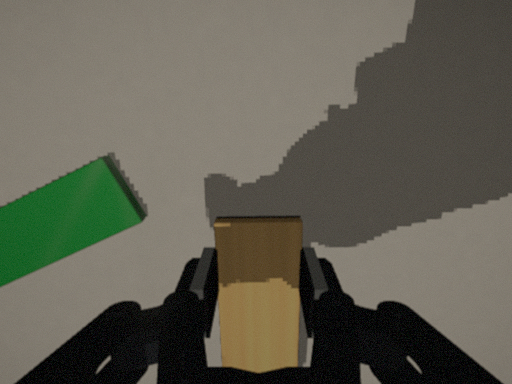

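The wrist view shows the shim held straight, rear edge from (215,217) to (301,216). The green strip's corner is at (145,215), clear of the lane. I'll measure the shim's offset and yaw in the hand.

```bash
python3 - <<'E'
from h import *
m=arm.camera_model('wrist')
for c in((215,217),(301,216),(220,350),(299,350)): print((ray(m,c,.038)[:2]*1000).round(1))
# shim nose from top camera, top surface z=.038
im,mt=snap('top','t6.png');hsv=cv2.cvtColor(im,cv2.COLOR_RGB2HSV)
M=((hsv[:,:,1]>70)&(hsv[:,:,0]>15)&(hsv[:,:,0]<30)&(hsv[:,:,2]>90)).astype(np.uint8)
M[:, :200]=0;M[:,285:]=0;M[:180]=0;M[245:]=0
cs,_=cv2.findContours(M,0,1)
for c in cs:
    if cv2.contourArea(c)>15: print(cv2.contourArea(c),[(ray(mt,p,.038)[:2]*1000).round().tolist() for p in cv2.approxPolyDP(c,1.5,True)[:,0].astype(float)])
E
```

```text
[394.2  58.2]
[393.3  96.3]
[468.2  58.5]
[467.8  99.2]
```

>>> {"op": "jog_arm", "data": {
  "motion": [
    [0,0.0015,-0.015,0,0.2],
    [0,0.0015,-0.026,0,0.2],
    [0,0.0015,-0.0285,0,0.2],
    [0.01,0.0015,-0.0285,0,0.2],
    [0.02,0.0015,-0.0285,0,0.2],
    [0.03,0.0015,-0.0285,0,0.2],
    [0.035,0.0015,-0.0285,0,0.2]
  ]
}}

```text
time_s: 8.12
tool_pos: [0.4583, 0.0812, -0.0249]
eef_rot: [3.141, 0.003, -3.127]
wrist_force: [-0.2, 0.7, -0.7]
grip_width: 0.0383
grip_force: 60.5
```

>>> {"op": "jog_arm", "data": {
  "motion": [
    [0.006,0,0,0,0.2],
    [0.012,0,0,0,0.2],
    [0.018,0,0,0,0.2],
    [0.024,0,0,0,0.2],
    [0.03,0,0,0,0.2],
    [0.036,0,0,0,0.2],
    [0.039,0,0,0,0.2],
    [0.039,0,0,0,0.2]
  ]
}}

```text
time_s: 8.78
tool_pos: [0.4952, 0.0802, -0.0257]
eef_rot: [3.141, 0.001, -3.129]
wrist_force: [-0.4, -0.3, -1.4]
grip_width: 0.0379
grip_force: 60.5
```

>>> {"op": "jog_arm", "data": {
  "motion": [
    [-0.001,-0.001,-0.0015,0,0.2],
    [-0.001,-0.001,-0.0015,0,0.2],
    [-0.001,-0.001,-0.0015,0,0.62],
    [-0.001,-0.001,-0.0015,0,0.62],
    [-0.001,-0.001,-0.0015,0,0.62],
    [-0.001,-0.001,0.02,0,0.62],
    [-0.001,-0.001,0.06,0,0.5],
    [-0.001,-0.001,0.1,0,0.5],
    [-0.001,-0.001,0.1,0,0.5]
  ]
}}

```text
time_s: 9.53
tool_pos: [0.4987, 0.0801, 0.0817]
eef_rot: [3.14, 0.013, -3.128]
wrist_force: [1.7, 0.3, 0.5]
grip_width: 0.0424
grip_force: 0.0
```

```bash
python3 - <<'E'
from h import *
s=arm.get_state();print(s['time_s'],s['tool_pos'],s['eef_rot'],s['wrist_force'])
im,m=snap('wrist','w7.png');hsv=cv2.cvtColor(im,cv2.COLOR_RGB2HSV)
M=((hsv[:,:,1]>90)&(hsv[:,:,0]>15)&(hsv[:,:,0]<30)).astype(np.uint8)
cs,_=cv2.findContours(M,0,1);c=max(cs,key=cv2.contourArea)
print(cv2.contourArea(c));
for p in cv2.approxPolyDP(c,2.5,True)[:,0]: print(p,(ray(m,p.astype(float),.008)[:2]*1000).round(1))
E
```

```text
9.5333 [0.49866335 0.08008472 0.0817358 ] [ 3.13963011  0.01345495 -3.12834516] [1.70669494 0.34020803 0.46394478]
5188.5
[232 156] [468.6  59.5]
[235 262] [559.3  60.7]
[281 262] [558.9  99.4]
[282 156] [468.1  97. ]
```

Shim is laid: rear at x=468, so nose at about 598, 30 mm past the foot axis and on its centre line (y≈80). Now over the wedge's lug.

>>> {"op": "jog_arm", "data": {
  "motion": [
    [-0.051,0.251,0.06,0.135,0.5],
    [-0.051,0.251,0.06,0.135,0.5],
    [-0.051,0.251,0.06,0.135,0.5],
    [-0.051,0.251,0.06,0.135,0.5],
    [-0.051,0.251,0.06,0.135,0.5],
    [-0.051,0.251,0.06,0.135,0.5],
    [-0.051,0.251,0.06,0.135,0.5],
    [-0.051,0.251,0.06,0.135,0.5],
    [-0.051,0.251,0.06,0.135,0.5],
    [-0.051,0.251,0.06,0.135,0.5]
  ]
}}

```text
time_s: 10.42
tool_pos: [0.4416, 0.3285, 0.133]
eef_rot: [-3.14, -0.002, -2.994]
wrist_force: [-0.6, -0.3, -0.0]
grip_width: 0.0425
grip_force: 0.0
```

```bash
python3 - <<'E'
from h import *
s=arm.get_state();print(s['time_s'],s['tool_pos'],s['eef_rot'])
im,m=snap('wrist','w8.png');hsv=cv2.cvtColor(im,cv2.COLOR_RGB2HSV)
M=((hsv[:,:,1]>110)&(hsv[:,:,0]>3)&(hsv[:,:,0]<20)).astype(np.uint8)
cs,_=cv2.findContours(M,0,1);c=max(cs,key=cv2.contourArea)
print(cv2.contourArea(c));
for p in cv2.approxPolyDP(c,2.5,True)[:,0]: print(p,[(ray(m,p.astype(float),z)[:2]*1000).round(1).tolist() for z in(.034,.002)])
E
```

```text
10.4167 [0.44156811 0.32852784 0.13297942] [-3.13970823e+00 -2.17422136e-03 -2.99423278e+00]
2620.0
[251 164] [[423.3, 318.8], [430.7, 319.1]]
[255 274] [[527.1, 337.2], [546.9, 339.7]]
[275 274] [[524.4, 355.7], [543.8, 360.5]]
[274 163] [[419.7, 337.7], [426.7, 340.3]]
```

>>> {"op": "jog_arm", "data": {
  "motion": [
    [-0.001,0.0035,-0.035,0.023,0.5],
    [-0.001,0.0035,-0.07,0.023,0.5],
    [-0.001,0.0035,-0.105,0.023,0.5],
    [-0.001,0.0035,-0.13,0.023,0.5],
    [-0.001,0.0035,-0.144,0.023,0.5],
    [-0.001,0.0035,-0.149,0.023,0.5],
    [-0.001,0.0035,-0.149,0.023,0.5],
    [-0.001,0.0035,-0.149,0.023,0.3],
    [-0.001,0.0035,-0.149,0.023,0.1],
    [-0.001,0.0035,-0.149,0.023,0.1]
  ]
}}

```text
time_s: 11.3
tool_pos: [0.4425, 0.3343, -0.0131]
eef_rot: [3.14, 0.003, -2.971]
wrist_force: [0.1, -0.4, -0.4]
grip_width: 0.0228
grip_force: 59.8
```

>>> {"op": "jog_arm", "data": {
  "motion": [
    [0,0,0,0,0.1],
    [0,0,0,0,0.1]
  ]
}}

```text
time_s: 11.47
tool_pos: [0.4422, 0.3343, -0.0133]
eef_rot: [3.141, 0.003, -2.97]
wrist_force: [0.3, -1.1, 5.1]
grip_width: 0.0227
grip_force: 60.6
```

Lug gripped (23 mm, 60 N). Lift and carry to stage in front of the short foot.

>>> {"op": "jog_arm", "data": {
  "motion": [
    [0,0,0.02,0,0.1],
    [-0.01,0,0.045,-0.05,0.1],
    [-0.03,-0.04,0.045,-0.155,0.1],
    [-0.03,-0.08,0.045,-0.155,0.1],
    [-0.03,-0.12,0.045,-0.155,0.1],
    [-0.03,-0.16,0.045,-0.155,0.1],
    [-0.03,-0.2,0.045,-0.155,0.1],
    [-0.03,-0.235,0.045,-0.155,0.1],
    [-0.027,-0.257,0.045,-0.155,0.1],
    [-0.025,-0.257,0.045,-0.155,0.1]
  ]
}}

```text
time_s: 12.3
tool_pos: [0.4155, 0.0731, 0.0304]
eef_rot: [-3.14, -0.0, -3.131]
wrist_force: [-0.3, -0.2, -1.2]
grip_width: 0.0227
grip_force: 59.9
```

>>> {"op": "jog_arm", "data": {
  "motion": [
    [0,0,0,0,0.1],
    [0,0,0,0,0.1]
  ]
}}

```text
time_s: 12.47
tool_pos: [0.4165, 0.0771, 0.0305]
eef_rot: [3.141, 0.001, -3.125]
wrist_force: [-0.1, 0.3, -0.9]
grip_width: 0.0227
grip_force: 59.9
```

```bash
python3 - <<'E'
from h import *
s=arm.get_state();print(s['time_s'],s['tool_pos'],s['eef_rot'],s['wrist_force'],s['grip_width'])
im,mt=snap('top','t9.png');hsv=cv2.cvtColor(im,cv2.COLOR_RGB2HSV)
M=((hsv[:,:,1]>110)&(hsv[:,:,0]>3)&(hsv[:,:,0]<20)).astype(np.uint8)
u,v=proj(mt,[.50,.08,.05]).astype(int);print(u,v);W=np.zeros_like(M);W[v-22:v+22,u-22:u+22]=M[v-22:v+22,u-22:u+22]
cs,_=cv2.findContours(W,0,1)
for c in cs:
    if cv2.contourArea(c)>10: print([(ray(mt,p,.035)[:2]*1000).round().tolist() for p in cv2.approxPolyDP(c,1.5,True)[:,0].astype(float)])
im,m=snap('wrist','w9.png');hsv=cv2.cvtColor(im,cv2.COLOR_RGB2HSV)
M=((hsv[:,:,1]>110)&(hsv[:,:,0]>3)&(hsv[:,:,0]<20)).astype(np.uint8)
cs,_=cv2.findContours(M,0,1);c=max(cs,key=cv2.contourArea);z0=s['tool_pos'][2]+.0133;print(z0)
for p in cv2.approxPolyDP(c,2.5,True)[:,0]: print(p,[(ray(m,p.astype(float),z+z0)[:2]*1000).round(1).tolist() for z in(0,.002,.034)])
E
```

```text
12.4667 [0.41654657 0.07709551 0.03047219] [ 3.14093259e+00  7.86618695e-04 -3.12549162e+00] [-0.10339833  0.25519152 -0.86418646] 0.0226723495168559
257 218
0.04377219081413198
[278 223] [[402.0, 86.7], [401.1, 86.5], [387.3, 84.2]]
[237 224] [[402.9, 65.5], [402.0, 65.6], [388.0, 67.6]]
[233 254] [[420.4, 63.2], [419.3, 63.4], [401.8, 65.8]]
[229 258] [[422.8, 61.1], [421.7, 61.3], [403.7, 64.1]]
[233 266] [[427.7, 63.2], [426.5, 63.3], [407.5, 65.8]]
[231 288] [[441.6, 62.0], [440.3, 62.1], [418.4, 64.8]]
[234 298] [[448.2, 63.6], [446.7, 63.7], [423.5, 66.1]]
[230 315] [[459.7, 61.2], [458.1, 61.4], [432.6, 64.2]]
[234 317] [[461.1, 63.5], [459.4, 63.6], [433.6, 66.0]]
[232 321] [[463.9, 62.3], [462.2, 62.5], [435.8, 65.1]]
[230 319] [[462.5, 61.2], [460.9, 61.4], [434.7, 64.2]]
[235 344] [[480.4, 63.9], [478.5, 64.1], [448.8, 66.4]]
[233 357] [[490.2, 62.7], [488.2, 62.8], [456.4, 65.4]]
[236 356] [[489.4, 64.5], [487.4, 64.6], [455.8, 66.8]]
[233 367] [[497.9, 62.6], [495.8, 62.8], [462.5, 65.3]]
[254 373] [[502.4, 75.5], [500.3, 75.5], [466.0, 75.4]]
[279 369] [[499.0, 90.8], [496.9, 90.6], [463.4, 87.4]]
[280 346] [[481.5, 90.7], [479.6, 90.5], [449.6, 87.4]]
[285 352] [[485.9, 93.9], [484.0, 93.6], [453.1, 89.8]]
[282 369] [[499.0, 92.6], [496.9, 92.4], [463.4, 88.8]]
[286 367] [[497.4, 95.0], [495.3, 94.7], [462.1, 90.7]]
[284 341] [[477.7, 92.9], [475.9, 92.7], [446.7, 89.1]]
[287 323] [[464.8, 94.1], [463.1, 93.9], [436.5, 90.0]]
[282 300] [[449.1, 90.6], [447.6, 90.4], [424.2, 87.3]]
[284 278] [[434.8, 91.2], [433.5, 91.0], [413.0, 87.7]]
[287 276] [[433.5, 92.8], [432.2, 92.5], [412.0, 89.0]]
[284 276] [[433.5, 91.1], [432.2, 90.9], [412.0, 87.7]]
[286 251] [[418.2, 91.5], [417.1, 91.3], [400.0, 88.0]]
```

Wedge held with its rear bottom edge at x≈402, so the tip is at about 522. Lower to just above the shim and slide the thin end under the foot.

>>> {"op": "jog_arm", "data": {
  "motion": [
    [0,0,-0.02,0,0.1],
    [0,0,-0.031,0,0.1],
    [0,0,-0.0345,0,0.1],
    [0,0,-0.0345,0,0.1],
    [0.012,0,-0.0345,0,0.1],
    [0.024,0,-0.0345,0,0.1],
    [0.036,0.001,-0.0345,0,0.1],
    [0.046,0.001,-0.0345,0,0.1],
    [0.05,0.001,-0.0345,0,0.1],
    [0.05,0.001,-0.0345,0,0.1]
  ]
}}

```text
time_s: 13.4
tool_pos: [0.4669, 0.0781, -0.0041]
eef_rot: [3.141, 0.001, -3.125]
wrist_force: [-0.2, -0.0, -2.2]
grip_width: 0.0228
grip_force: 59.8
```

>>> {"op": "jog_arm", "data": {
  "motion": [
    [0,0,-0.0005,0,0.1],
    [0,0,-0.001,0,0.1],
    [0,0,-0.001,0,0.1]
  ]
}}

```text
time_s: 13.65
tool_pos: [0.4657, 0.0778, -0.0051]
eef_rot: [3.142, 0.0, -3.125]
wrist_force: [0.1, -0.5, -0.2]
grip_width: 0.0228
grip_force: 60.0
```

Wedge lies on the shim. Release, rise, go behind the lug and shut the fingers to push its back face.

>>> {"op": "jog_arm", "data": {
  "motion": [
    [0,0,0,0,0.3],
    [0,0,0,0,0.45],
    [0,0,0,0,0.45],
    [0,0,0.02,0,0.45],
    [0,0,0.045,0,0.45],
    [-0.025,0,0.045,0,0],
    [-0.045,0,0.045,0,0],
    [-0.045,0,0.03,0,0],
    [-0.045,0,0.01,0,0],
    [-0.045,0,-0.006,0,0]
  ]
}}

```text
time_s: 14.48
tool_pos: [0.4212, 0.0777, -0.0114]
eef_rot: [3.141, 0.002, -3.125]
wrist_force: [0.1, -0.2, 0.3]
grip_width: 0.0004
grip_force: 0.0
```

>>> {"op": "jog_arm", "data": {
  "motion": [
    [0,0,0,0,0],
    [0,0,0,0,0],
    [0,0,0,0,0]
  ]
}}

```text
time_s: 14.73
tool_pos: [0.4216, 0.0777, -0.0107]
eef_rot: [3.142, 0.001, -3.125]
wrist_force: [0.2, -0.2, 0.4]
grip_width: -0.0001
grip_force: 0.0
```

```bash
python3 - <<'E'
from h import *
s=arm.get_state();print(s['time_s'],s['tool_pos'],s['wrist_force'],s['grip_width'])
im,m=snap('wrist','w10.png');im2,m2=snap('scene','s10.png');u,v=proj(m2,[.5,.08,.01]).astype(int)
cv2.imwrite('pics/c10.png',np.hstack([cv2.resize(im[100:384,120:400],(390,396)),cv2.resize(im2[v-35:v+35,u-35:u+35],(396,396),interpolation=2)])[:,:,::-1])
hsv=cv2.cvtColor(im,cv2.COLOR_RGB2HSV)
M=((hsv[:,:,1]>110)&(hsv[:,:,0]>3)&(hsv[:,:,0]<15)).astype(np.uint8)
cs,_=cv2.findContours(M,0,1);c=max(cs,key=cv2.contourArea)
for p in cv2.approxPolyDP(c,4,True)[:,0]: print(p,[(ray(m,p.astype(float),z)[:2]*1000).round(1).tolist() for z in(.042,.008)])
E
```

```text
14.7333 [ 0.42164556  0.07772986 -0.0106847 ] [ 0.16068181 -0.18908945  0.35803316] -5.906238399898369e-05
[254 335] [[444.1, 75.4], [474.3, 75.4]]
[257 347] [[450.7, 76.8], [482.8, 77.2]]
[249 370] [[464.0, 73.3], [499.9, 72.7]]
[263 373] [[465.7, 79.8], [502.1, 81.0]]
[267 368] [[462.7, 81.6], [498.2, 83.3]]
[259 343] [[448.5, 77.7], [479.9, 78.3]]
[264 342] [[447.9, 79.9], [479.2, 81.1]]
[262 335] [[444.1, 78.9], [474.2, 79.9]]
[261 342] [[447.9, 78.6], [479.2, 79.4]]
```

View pics/c10.png

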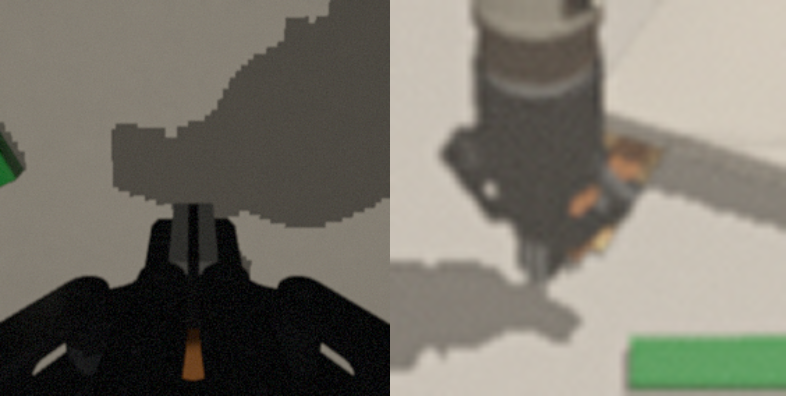

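The last view shows shut fingers behind the lug, wedge on the shim and pointing under the slab. Push slowly.

>>> {"op": "jog_arm", "data": {
  "motion": [
    [0.006,0,0,0,0],
    [0.012,0,0,0,0],
    [0.016,0,0,0,0],
    [0.019,0,0,0,0],
    [0.022,0,0,0,0],
    [0.024,0,0,0,0],
    [0.024,0,0,0,0]
  ]
}}

```text
time_s: 15.42
tool_pos: [0.4456, 0.0776, -0.0113]
eef_rot: [-3.142, 0.0, -3.126]
wrist_force: [-0.2, 0.2, -0.2]
grip_width: -0.0001
grip_force: 0.0
```

>>> {"op": "jog_arm", "data": {
  "motion": [
    [0.002,0,0,0,0],
    [0.004,0,0,0,0],
    [0.005,0,0,0,0],
    [0.005,0,0,0,0],
    [0.005,0,0,0,0]
  ]
}}

```text
time_s: 15.83
tool_pos: [0.4487, 0.0775, -0.0117]
eef_rot: [-3.141, -0.002, -3.125]
wrist_force: [-4.5, 0.2, 1.4]
grip_width: 0.0
grip_force: 2.3
```

>>> {"op": "jog_arm", "data": {
  "motion": [
    [0,0,0,0,0],
    [0,0,0,0,0]
  ]
}}

```text
time_s: 16.0
tool_pos: [0.4491, 0.0776, -0.0116]
eef_rot: [-3.141, -0.002, -3.125]
wrist_force: [-4.4, -0.5, 0.5]
grip_width: -0.0001
grip_force: 2.2
```

>>> {"op": "jog_arm", "data": {
  "motion": [
    [0.001,0,0,0,0],
    [0.001,0,0,0,0],
    [0.001,0,0,0,0]
  ]
}}

```text
time_s: 16.25
tool_pos: [0.4502, 0.0775, -0.0117]
eef_rot: [-3.141, -0.002, -3.125]
wrist_force: [-5.0, -0.1, 0.4]
grip_width: -0.0003
grip_force: 2.6
```

>>> {"op": "jog_arm", "data": {
  "motion": [
    [0.001,0,0,0,0],
    [0.002,0,0,0,0],
    [0.002,0,0,0,0],
    [0.002,0,0,0,0]
  ]
}}

```text
time_s: 16.58
tool_pos: [0.4512, 0.0775, -0.0117]
eef_rot: [-3.141, -0.003, -3.125]
wrist_force: [-6.4, 0.1, 4.1]
grip_width: -0.0001
grip_force: 3.6
```

```bash
python3 - <<'E'
from h import *
s=arm.get_state();print(s['time_s'],s['tool_pos'],s['wrist_force'])
im,m=snap('wrist','w11.png');im2,m2=snap('scene','s11.png');im3,m3=snap('top','t11.png')
# slab moved? compare slab area of top and scene pics with the early ones
for a,b,mm in(('t9.png',im3,m3),('s10.png',im2,m2)):
    g0=cv2.cvtColor(cv2.imread('pics/'+a),cv2.COLOR_BGR2GRAY).astype(np.float32);g1=cv2.cvtColor(b,cv2.COLOR_RGB2GRAY).astype(np.float32)
    P=np.array([proj(mm,[x,y,.05]) for x in(.56,.76) for y in(-.19,.0)]);x0,y0=P.min(0).astype(int);x1,y1=P.max(0).astype(int)
    print(a,cv2.phaseCorrelate(g0[y0:y1,x0:x1],g1[y0:y1,x0:x1],cv2.createHanningWindow((x1-x0,y1-y0),cv2.CV_32F)))
hsv=cv2.cvtColor(im2,cv2.COLOR_RGB2HSV)
sh=((hsv[:,:,1]>90)&(hsv[:,:,0]>15)&(hsv[:,:,0]<28));wd=((hsv[:,:,1]>110)&(hsv[:,:,0]>3)&(hsv[:,:,0]<15))
for n,k in(('shim',sh),('wedge',wd)):
    u,v=proj(m2,[.5,.08,.01]).astype(int);W=np.zeros(k.shape,bool);W[v-30:v+30,u-30:u+30]=1
    yy,xx=np.where(k&W);print(n,len(yy),xx.min(),xx.max(),yy.min(),yy.max())
print(proj(m2,[.468,.06,.008]),proj(m2,[.544,.06,.008]))
E
```

```text
16.5833 [ 0.45122696  0.07750418 -0.01167393] [-6.37946647  0.13029522  4.10210742]
t9.png ((0.2020075946181592, 0.011459144560539869), 0.9912772255915182)
s10.png ((-0.018698877415303627, 0.026082140763659112), 0.9749292796132741)
shim 15 262 267 225 232
wedge 6 263 265 218 221
[262.69038067 233.22916006] [271.44711274 219.83780161]
```

Push is 6.4 N and the slab hasn't shifted. Back off and measure where the wedge and shim sit.

>>> {"op": "jog_arm", "data": {
  "motion": [
    [-0.004,0,0,0,0],
    [-0.012,0,0,0,0],
    [-0.025,0,0.005,0,0],
    [-0.025,0,0.045,0,0],
    [-0.025,0,0.085,0,0],
    [-0.025,0,0.1,0,0],
    [-0.025,0,0.1,0,0],
    [-0.025,0,0.1,0,0]
  ]
}}

```text
time_s: 17.4
tool_pos: [0.4301, 0.078, 0.0902]
eef_rot: [3.141, 0.006, -3.125]
wrist_force: [0.9, -0.8, -0.4]
grip_width: -0.0002
grip_force: 0.0
```

```bash
python3 - <<'E'
from h import *
s=arm.get_state();print(s['time_s'],s['tool_pos'],s['wrist_force'])
im,m=snap('wrist','w12.png');hsv=cv2.cvtColor(im,cv2.COLOR_RGB2HSV)
for n,M,z in(('wedge',(hsv[:,:,1]>110)&(hsv[:,:,0]>3)&(hsv[:,:,0]<16),.008),('shim',(hsv[:,:,1]>90)&(hsv[:,:,0]>=16)&(hsv[:,:,0]<30),.008)):
    cs,_=cv2.findContours(M.astype(np.uint8),0,1)
    for c in cs:
        if cv2.contourArea(c)>60:
            print(n,cv2.contourArea(c))
            for p in cv2.approxPolyDP(c,3,True)[:,0]: print(p,[(ray(m,p.astype(float),q)[:2]*1000).round(1).tolist() for q in(z,.042)])
E
```

```text
17.4 [0.43008435 0.07799771 0.09018854] [ 0.88598883 -0.79243426 -0.43888742]
wedge 393.0
[242 256] [[489.0, 64.2], [469.9, 65.8]]
[245 245] [[478.4, 66.8], [460.7, 68.0]]
[269 245] [[478.1, 87.3], [460.4, 85.7]]
[272 238] [[471.4, 89.6], [454.7, 87.8]]
[268 237] [[470.5, 86.2], [453.9, 84.8]]
[272 236] [[469.5, 89.6], [453.0, 87.7]]
[268 232] [[465.9, 86.1], [449.9, 84.7]]
[274 233] [[466.7, 91.2], [450.6, 89.1]]
[270 229] [[463.1, 87.7], [447.5, 86.1]]
[243 229] [[463.4, 65.1], [447.7, 66.5]]
[242 239] [[472.7, 64.2], [455.8, 65.8]]
[247 244] [[477.4, 68.5], [459.8, 69.5]]
[242 245] [[478.4, 64.2], [460.7, 65.8]]
shim 144.5
[236 232] [[466.3, 59.2], [450.2, 61.4]]
[236 256] [[489.1, 59.0], [469.9, 61.3]]
[242 257] [[490.0, 64.2], [470.7, 65.8]]
[243 236] [[469.9, 65.1], [453.3, 66.5]]
shim 211.5
[270 232] [[465.9, 87.8], [449.8, 86.2]]
[274 257] [[489.6, 91.9], [470.4, 89.7]]
[281 257] [[489.5, 97.9], [470.3, 95.0]]
[281 232] [[465.7, 97.0], [449.7, 94.2]]
```

The wedge's rear edge is at x≈463, so the tip is about 15 mm past the foot axis. The shim is unmoved, the fingers only touched the lug, and 6.4 N is snug. The arm is clear, so I'm handing in.

```bash
python3 -c "
from plant import arm
print(arm.hand_in())"
```

```text
the job is handed in; nothing more can be done
None
```

The job is handed in (no verdict was returned): the shim is under the short foot, about 30 mm past its axis, and the wedge is pushed in on top to about 6.4 N. The slab did not shift measurably, and the arm is clear of everything.

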